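Sign off a packed order on the order pad and ring the bell

TASK

The order is packed: on the black order pad, push the blue key in with a fingertip, then the green key, each lightly but all the way so that it stays in, and then ring the call bell by tapping down its brass plunger and letting go. Do it in that order, leave the red and yellow keys out, lift nothing, and leave the bell and everything else on the counter standing where it is.

Things in the scene. Friction and masses are not known exactly. Their poses are not given: they have to be found in the camera images.
- order_pad: black order pad fixed to the level counter, 170 x 170 mm and 30 mm high, carrying four round push-in keys (blue, green, red, yellow) at the corners of a 72 mm square, in any arrangement; origin at the centre of its underside, z up, x and y along its sides
- blue_key_top (a point): centre of the flat top of the blue key, a blue vertical round key 32 mm in diameter; 52 mm above the counter while out, and it goes down with the key
- blue_key (a joint): how far the blue key is pushed in, straight down (m): 0 out, 0.008 fully in. It moves against about 3 N of friction up to a firm stop at 0.008 and stays in when let go. Its soft rubber cap gives about 1 mm per 2 N besides (about 1.5 mm while the key is moving, at most 7 mm) and springs back
- blue_base: steel collar around the blue key, 44 mm in diameter, 6 mm high, fixed on the pad's top; origin on the key's axis at the pad's top face, 30 mm above the counter
- green_key_top (a point): centre of the flat top of the green key, a green vertical round key 32 mm in diameter; 52 mm above the counter while out, and it goes down with the key
- green_key (a joint): how far the green key is pushed in, straight down (m): 0 out, 0.008 fully in. It moves against about 3 N of friction up to a firm stop at 0.008 and stays in when let go. Its soft rubber cap gives about 1 mm per 2 N besides (about 1.5 mm while the key is moving, at most 7 mm) and springs back
- green_base: steel collar around the green key, 44 mm in diameter, 6 mm high, fixed on the pad's top; origin on the key's axis at the pad's top face, 30 mm above the counter
- red_key_top (a point): centre of the flat top of the red key, a red vertical round key 32 mm in diameter; 52 mm above the counter while out, and it goes down with the key
- red_key (a joint): how far the red key is pushed in, straight down (m): 0 out, 0.008 fully in. It moves against about 3 N of friction up to a firm stop at 0.008 and stays in when let go. Its soft rubber cap gives about 1 mm per 2 N besides (about 1.5 mm while the key is moving, at most 7 mm) and springs back
- red_base: steel collar around the red key, 44 mm in diameter, 6 mm high, fixed on the pad's top; origin on the key's axis at the pad's top face, 30 mm above the counter
- yellow_key_top (a point): centre of the flat top of the yellow key, a yellow vertical round key 32 mm in diameter; 52 mm above the counter while out, and it goes down with the key
- yellow_key (a joint): how far the yellow key is pushed in, straight down (m): 0 out, 0.008 fully in. It moves against about 3 N of friction up to a firm stop at 0.008 and stays in when let go. Its soft rubber cap gives about 1 mm per 2 N besides (about 1.5 mm while the key is moving, at most 7 mm) and springs back
- yellow_base: steel collar around the yellow key, 44 mm in diameter, 6 mm high, fixed on the pad's top; origin on the key's axis at the pad's top face, 30 mm above the counter
- bell: steel counter call bell standing loose on the counter, 86 mm across, dome 49 mm high, about 0.3 kg; origin at the centre of its underside, z up
- bell_top (a point): centre of the top of the bell's brass plunger (24 mm in diameter), on the bell's axis, 65 mm above the counter while up
- bell_plunger (a joint): how far the bell's plunger is pressed down (m): 0 up, 0.007 fully down on a firm stop; it rings beyond 0.003, needs about 1 N to start, 4 N at 0.003 and 7 N at 0.007, and springs back up when let go
- shaker: white salt shaker with a steel top, 42 mm across, 72 mm tall; loose bystander, origin at the centre of its underside, z up
- sauce_jar: sauce jar with a red cap, 60 mm across, 85 mm tall; loose bystander, origin at the centre of its underside, z up
- water_bottle: clear water bottle, 64 mm across, 190 mm tall; loose bystander, origin at the centre of its underside, z up
- meal_box: closed white clamshell meal box, about 205 x 205 x 68 mm; loose bystander, origin at the centre of its underside, z up
- tomato_bowl: blue bowl of tomatoes, 170 mm across, about 90 mm tall; loose bystander, origin at the centre of its underside, z up
- spatula: kitchen spatula lying flat on the counter, about 280 mm long; loose bystander, origin at the centre of its underside (for the spatula, near the middle of its length), z up
Mind the look-alikes: they are no part of the job. What is shaped like the bell but pink or purple is not meant.

How it is judged (in metres and radians):
On the way, in this order (a step that is already met when the one before it is completed fails the run):
1. the blue key is pushed in by the fingers (value of joint blue_key above 0.006 m and contact force between the fingers and blue_base above 0.3 N), for 0.03 s.
2. then the green key is pushed in by the fingers (value of joint green_key above 0.006 m and contact force between the fingers and green_base above 0.3 N), for 0.03 s.
3. then the bell's plunger is tapped down by the fingers (value of joint bell_plunger above 0.003 m and contact force between the fingers and bell above 0.3 N), for 0.03 s.
At the end, for the whole second after the job is handed in: blue and green keys in by more than 6 mm, red and yellow keys out (less than 2 mm in), bell plunger back up (less than 1.5 mm down), bell upright, at rest and within 30 mm of its start, every bystander within 30 mm of its start (value of joint each of blue_key, green_key above 0.006 m and value of joint each of red_key, yellow_key below 0.002 m and value of joint bell_plunger below 0.0015 m and distance of each of bell, shaker, sauce_jar, water_bottle, meal_box, tomato_bowl, spatula from where it was at the start of the episode below 0.03 m and angle between bell's own z axis and vertical below 0.1 rad and linear speed of bell below 0.02 m/s); the robot touches nothing.
It fails at once if out of order: the green key is pushed in before the blue one is in, or the bell is rung before both keys are in ((value of joint green_key above 0.003 m and value of joint blue_key below 0.006 m) or (value of joint bell_plunger above 0.003 m and value of joint any of green_key, blue_key below 0.006 m)).
It fails at once if the red or yellow key is pushed in by more than 2 mm (value of joint any of red_key, yellow_key above 0.002 m).
It fails at once if a key or the bell is pressed hard (over 25 N) (contact force between anything else and blue_base above 25 N or contact force between anything else and green_base above 25 N or contact force between the fingers and bell above 25 N).
It fails at once if the bell is lifted more than 12 mm, tipped or pushed more than 30 mm from its place (height (world z) of bell above 0.012 m or angle between bell's own z axis and vertical above 0.3 rad or distance of bell from where it was at the start of the episode above 0.03 m).
It fails at once if a bystander is lifted or moved more than 30 mm, or tipped (distance of any of shaker, sauce_jar, water_bottle, meal_box, tomato_bowl, spatula from where it was at the start of the episode above 0.03 m or angle between any of shaker, sauce_jar, water_bottle's own z axis and vertical above 0.3 rad).
It also fails if it takes over 51 s, if anything falls off the work surface, if the arm or the gripper's body presses on something with over 40 N, if the wrist force passes 120 N, or if a joint passes its speed limit or range.

ROBOT

A 6-joint arm with a two-finger parallel gripper is mounted at the origin on the work surface. World frame = base frame: x ahead of the robot, y to its left, z up, the work surface at z = 0. Lengths are in mm, angles in rad, forces in N, time in s.
With the tool pointing down it reaches from about 400 to 925 mm from the base axis. Payload 12.5 kg.
Tool frame: the origin (TCP) lies between the finger pads; the fingertips stand 11 mm ahead of it and the grasp point (between the pads) lies 8 mm behind it (env.tip_extent is the distance from the TCP to the fingertips, in mm); x points along the fingers, z is the direction in which the jaws open and shut, and the axes are right-handed (so a half turn about x gives the same grasp; the last joint's range is limited). The gripper opens to 95 mm and grips with 3 to 60 N. Pads are 20 mm wide; open, the fingers measure 119 mm over their backs; the gripper's body (75 mm by 180 mm) begins 59 mm behind the grasp point.
Start: joints at [-1.251, 0.491, 1.559, -0, 1.092, -0.106], TCP at [258.18, -569.2, 225.661] pointing down, gripper open.
Joint ranges: [-3.1, 3.1], [-0.84, 2.19], [0.05, 2.79], [-1.13, 4.28], [0.06, 2.93], [-2.69, 2.69]. Speed limits (rad/s): [2.22, 2.22, 2.79, 3.14, 3.14, 3.14].

INTERFACE

Orientations are given as [roll, pitch, yaw] about the fixed x, y, z axes, in that order (R = Rz(yaw) Ry(pitch) Rx(roll)).
In Python, from cell import status, imaging, env gives the robot as it stands. The module is installed in compiled form; this text tells all that it offers.
- The arm moves only by the tool apply_moves, never from a script. Its argument "increments" is a list of rows, each a list of 5 numbers: the closure, from 0 (fully open) to 1 (shut), then the shift along the tool's x, y, z in mm, then the turn about the tool's x in degrees. A call has 1 to 10 rows; each row shifts and turns the commanded pose from where the row before left it, along the tool's axes as they then stand; what a row does not reach is not made up. A row lasts 1/10 s, in which the tool goes at most 50 mm and 8.59 degrees, less where a joint would pass 70% of its speed; a pose out of reach is approached as far as the arm can. A call with a gripper value outside its range is refused whole. The fingers move at their own pace and stop on an object; the grip force is fixed at half the most. Time passes only in rows, so rows that do not move let the fingers close. It gives the time, the measured TCP pose, the force and the opening at its end, in the units of the state.
- status.state(): the state, without advancing time (a new reading comes with each control period).
- imaging.read_camera(name): name is "scene" or "top" or "wrist"; returns a dict with "pixels" (400x640x3 uint8, red, green, blue), "fovy" (degrees; the focal length in pixels is half the picture's height over the tangent of half this angle, whatever the lens; pixels are square), "cx", "cy" (the principal point, pixels), "R" (3x3) and "t" (3): a world point X has camera coordinates R X + t. Camera axes: x right, y down, z forward; pixel columns grow to the right and rows downward; lengths in mm; the calibration is good to about 2 mm. A picture is of the moment at which its call begins. There is no depth.
- env.job_done(): hands the job in, once; it reports no verdict.
The state is a dict: "t": time; "joints": joint angles; "qvel": joint speeds; "tau": joint torques, N m; "eef_pos": TCP position; "tcp_rot": TCP orientation; "ft_force": force on the tool from outside, world axes, zero at the start; "moment": the same for the moment, N m; "opening": opening from 0.0 (shut) to 1.0 (fully open).
Only numpy, scipy, OpenCV 4.12 (cv2) and the standard library are available. Lean on these libraries where they do the work, as an engineer would, in place of code of your own. Each camera call takes 0.05 s, during which the arm holds its last target. There are 200 camera calls.

## Working session

There is one attempt and no reset: what is moved stays moved. The work goes in short steps, Python scripts to look and compute and a tool call to move; the robot and the scene stay as the last step left them, time stands still between calls to the robot, and variables do not carry over. Pictures are saved under pics/ and viewed, about 8 in all and at most 12, crops included, and the job is handed in when it is done.

Besides the shell and the picture viewer there is one more tool, called after "Call:" as name(argument=value, ...) on one line, values as JSON. apply_moves: Moves the arm, as the interface text tells. Its arguments: {"type":"object","properties":{"increments":{"type":"array"}},"required":["increments"]}

```bash
mkdir -p pics; cat > h.py <<'E'
import numpy as np, cv2
from cell import status, imaging, env
def cam(n):
    c=imaging.read_camera(n); c['R']=np.array(c['R']); c['t']=np.array(c['t']); c['f']=c['pixels'].shape[0]/2/np.tan(np.radians(c['fovy'])/2); return c
def save(c,name): cv2.imwrite('pics/'+name,c['pixels'][:,:,::-1])
def ray(c,u,v,z):
    d=c['R'].T@np.array([(u-c['cx'])/c['f'],(v-c['cy'])/c['f'],1]); o=-c['R'].T@c['t']; return (o+d*(z-o[2])/d[2]).round(1)
def proj(c,X):
    p=c['R']@np.array(X)+c['t']; return (p[:2]/p[2]*c['f']+[c['cx'],c['cy']]).round(1)
E
python3 - <<'E'
from h import *
for n in ('top','scene'):
    c=cam(n); save(c,n+'0.png'); print(n,c['f'],c['cx'],c['cy'],-c['R'].T@c['t'])
s=status.state(); print(s)
E
```

```text
top 375.5754109640003 317.4132577354556 198.10779196006888 [ 4.44292168e+02 -1.18163858e-01  1.13966735e+03]
scene 497.8768188729154 320.4405621538669 196.19037632413082 [1579.30663703  479.93397603 1576.28541513]
{'t': 0.1, 'joints': array([-1.25059453e+00,  4.91490309e-01,  1.55938819e+00,  2.69544447e-05,
        1.09166947e+00, -1.05579062e-01]), 'qvel': array([-0.00067871, -0.00163029, -0.0019755 , -0.00052713,  0.0010675 ,
       -0.00059467]), 'tau': array([ 4.59100280e-03, -6.13623047e+01, -2.58605540e+01,  6.94430480e-02,
        4.69942088e-02, -4.90151876e-05]), 'eef_pos': array([ 258.12150168, -568.99389003,  225.12585453]), 'tcp_rot': array([3.01099317, 1.56984071, 1.86596526]), 'ft_force': array([-0.02941428, -0.35149594, -0.30045016]), 'moment': array([-0.04324423,  0.02302345,  0.00775379]), 'opening': 1.0003296253035596}
```

View pics/top0.png

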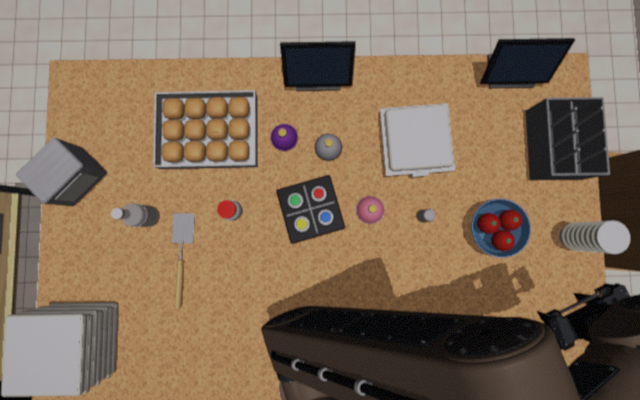

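View pics/scene0.png

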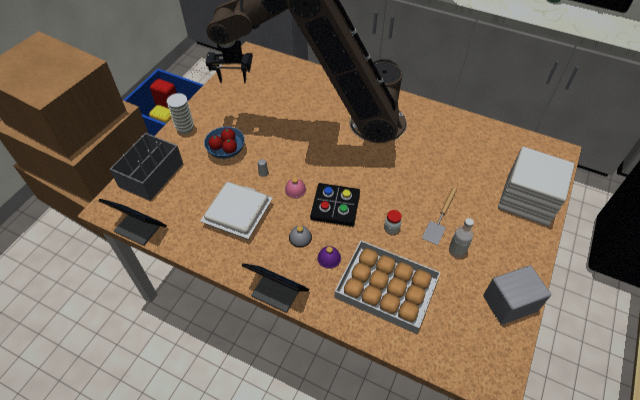

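Bell-shaped candidates in the top view are purple at (284,137), grey steel at (328,147) and pink at (370,209); the steel one is meant. The keys are green (295,200), red (319,193), blue (326,217) and yellow (302,225). Next is one close crop to check these.

```bash
python3 - <<'E'
from h import *
c=cam('top'); d=cam('scene')
a=cv2.resize(c['pixels'][120:250,265:395],(520,520),interpolation=cv2.INTER_CUBIC)
cv2.imwrite('pics/crop.png',a[:,:,::-1])
H={'blue':(100,130,52),'green':(50,80,52),'red':(0,8,52),'yellow':(22,35,52),}
for n,cm,(x0,y0,x1,y1) in (('top',c,(275,175,345,245)),('scene',d,(312,182,362,226)),('topbell',c,(315,132,342,162)),('scenebell',d,(286,222,314,246))):
    im=cv2.cvtColor(cm['pixels'],cv2.COLOR_RGB2HSV)[y0:y1,x0:x1].astype(int)
    z=65 if 'bell' in n else 52
    for k,(lo,hi,_) in H.items():
        m=((im[...,0]>=lo)&(im[...,0]<=hi)&(im[...,1]>110)&(im[...,2]>80)).astype(np.uint8)
        N,l,s,ct=cv2.connectedComponentsWithStats(m)
        if N>1:
            i=1+s[1:,4].argmax(); u,v=ct[i]+[x0,y0]; print(n,k,s[i,4],round(u,1),round(v,1),ray(cm,u,v,z))
E
```

```text
top blue 72 325.1 216.6 [486.  -16.9  52. ]
top green 66 294.7 199.7 [536.   70.9  52. ]
top red 71 318.1 192.9 [555.    2.5  52. ]
top yellow 72 301.3 223.5 [466.8  52.1  52. ]
scene blue 46 327.7 189.9 [489.7 -17.2  52. ]
scene green 48 343.2 207.0 [538.1  71.2  52. ]
scene red 45 324.4 204.3 [558.3   1.7  52. ]
scene yellow 50 346.2 192.6 [470.3  52.7  52. ]
topbell yellow 34 328.4 142.7 [700.3 -29.2  65. ]
```

View pics/crop.png

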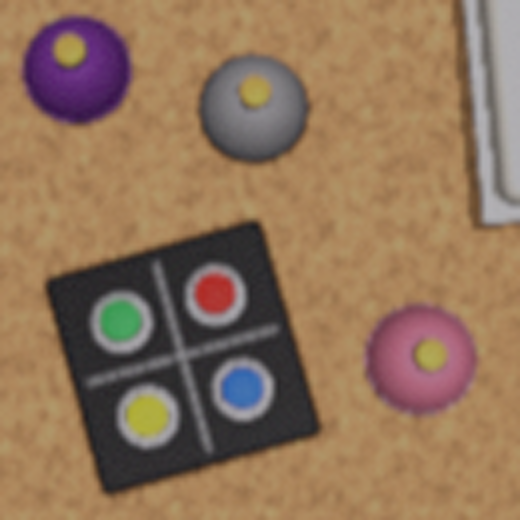

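The crop shows the steel bell (grey dome, brass plunger at crop (254,91)), clearly separate from the purple and pink ones, and the key layout is as I listed. Now the shift to above blue.

```bash
cat >> h.py <<'E'
from scipy.spatial.transform import Rotation as Ro
def rel(X):
    s=status.state(); R=Ro.from_euler('xyz',s['tcp_rot']).as_matrix()
    print('t',s['t'],'pos',s['eef_pos'].round(1),'tool shift',(R.T@(np.array(X)-s['eef_pos'])).round(1),'f',s['ft_force'].round(2),'open',round(s['opening'],3)); return R
E
python3 - <<'E'
from h import *
print(rel([488,-17,225]).round(3), env.tip_extent)
E
```

```text
t 0.2 pos [ 258.2 -569.1  225.3] tool shift [   0.6  437.4 -407.8] f [-0.29 -0.29  0.71] open 1.003
[[-0.     0.911  0.413]
 [ 0.001  0.413 -0.911]
 [-1.     0.    -0.001]] 11.0
```

Call:
apply_moves(increments=[[1, 0, 22, -20, 0], [1, 0, 22, -20, 0], [1, 0, 22, -20, 0], [1, 0, 22, -20, 0], [1, 0, 22, -20, 0], [1, 0, 22, -20, 0], [1, 0, 22, -20, 0], [1, 0, 22, -20, 0], [1, 0, 22, -20, 0], [1, 0, 22, -20, 0]])

```text
t: 1.2
eef_pos: [376.2, -295.0, 225.7]
tcp_rot: [-0.074, 1.571, -1.22]
ft_force: [0.5, -0.6, -0.5]
opening: 0.216
```

Call:
apply_moves(increments=[[1, 0, 22, -20, 0], [1, 0, 22, -20, 0], [1, 0, 22, -20, 0], [1, 0, 22, -20, 0], [1, 0, 22, -20, 0], [1, 0, 22, -20, 0], [1, 0, 22, -20, 0], [1, 0, 20, -20, 0], [1, 0, 15, -20, 0], [1, 0, 0, 0, 0]])

```text
t: 2.2
eef_pos: [474.0, -52.1, 225.6]
tcp_rot: [3.008, 1.571, 1.865]
ft_force: [-0.3, -0.4, -0.3]
opening: 0.001
```

```bash
python3 - <<'E'
from h import *
rel([488,-17,225]); c=cam('wrist'); save(c,'w1.png')
for n,X in dict(blue=[488,-17,52],green=[537,71,52],red=[556.5,2.2,52],yellow=[468.5,52.4,52],bell=[701,-29,65]).items(): print(n,proj(c,X))
E
```

```text
t 2.2 pos [474.  -52.1 225.6] tool shift [  0.6  27.4 -26.1] f [-0.31 -0.39 -0.32] open 0.001
blue [294.6 162.5]
green [229.   75.6]
red [304.8  87.9]
yellow [222.1 151.2]
bell [410.1 -66.1]
```

View pics/w1.png

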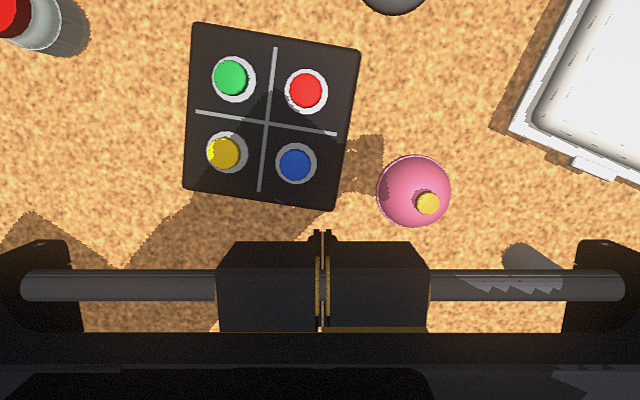

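The wrist view shows the blue key at about (294,164) and green at (230,77), within 2 px of the prediction, so the positions hold. Moving above blue and down to 60 mm at the tip.

Call:
apply_moves(increments=[[1, 15, 10, -10, 0], [1, 25, 10, -10, 0], [1, 25, 7, -6, 0], [1, 25, 0, 0, 0], [1, 25, 0, 0, 0], [1, 20, 0, 0, 0], [1, 15, 0, 0, 0], [1, 0, 0, 0, 0], [1, 0, 0, 0, 0]])

```text
t: 3.15
eef_pos: [487.6, -20.1, 75.8]
tcp_rot: [-1.679, 1.571, -2.825]
ft_force: [0.4, 0.2, 0.4]
opening: 0.004
```

```bash
python3 - <<'E'
from h import *
rel([488,-17,63]); c=cam('wrist'); save(c,'w2.png')
print(proj(c,[488,-17,52]))
E
```

```text
t 3.15 pos [487.6 -20.1  75.8] tool shift [12.8  1.6 -2.6] f [0.37 0.2  0.44] open 0.004
[315.3 237.8]
```

View pics/w2.png

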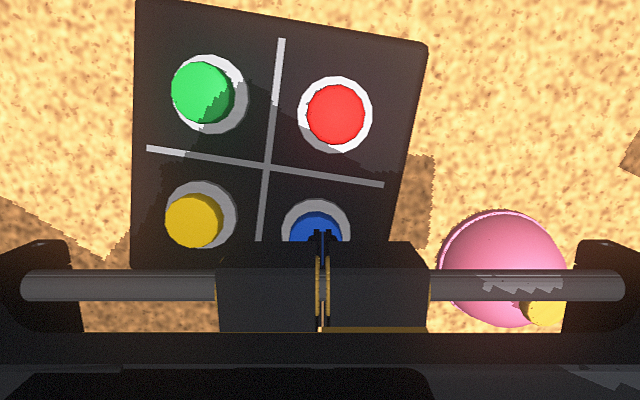

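The tip stands over blue, about 3 mm off centre. I'll correct that and press slowly.

Call:
apply_moves(increments=[[1, 6, 1.5, -2.5, 0], [1, 5, 0, 0, 0], [1, 2, 0, 0, 0], [1, 2, 0, 0, 0], [1, 2, 0, 0, 0], [1, 1, 0, 0, 0], [1, 1, 0, 0, 0], [1, 1, 0, 0, 0], [1, 1, 0, 0, 0], [1, 0, 0, 0, 0]])

```text
t: 4.2
eef_pos: [487.9, -16.4, 54.5]
tcp_rot: [-1.393, 1.571, -2.538]
ft_force: [-0.7, 1.9, 3.0]
opening: 0.004
```

Call:
apply_moves(increments=[[1, 1, 0, 0, 0], [1, 1, 0, 0, 0], [1, 1, 0, 0, 0], [1, 0, 0, 0, 0], [1, 0, 0, 0, 0]])

```text
t: 4.7
eef_pos: [487.9, -16.5, 51.8]
tcp_rot: [0.75, 1.571, -0.395]
ft_force: [-0.5, 1.6, 6.4]
opening: 0.006
```

The force is 6.4 N with the tip at 40.8 mm, which matches 8 mm of travel plus 3.2 mm of cap, so blue is fully in. Lifting off and moving to green.

Call:
apply_moves(increments=[[1, -5, 0, 0, 0], [1, -15, 0, 0, 0], [1, -20, 0, 0, 0], [1, 0, 0, 0, 0]])

```text
t: 5.1
eef_pos: [488.8, -16.8, 93.3]
tcp_rot: [0.9, 1.567, -0.245]
ft_force: [1.0, -0.1, -0.0]
opening: 0.006
```

```bash
python3 - <<'E'
from h import *
print(rel([537,71.5,92]).round(3))
E
```

```text
t 5.1 pos [488.8 -16.8  93.3] tool shift [  1.4  80.4 -60.5] f [ 0.99 -0.11 -0.04] open 0.006
[[ 0.003  0.911  0.413]
 [-0.001  0.413 -0.911]
 [-1.     0.003  0.002]]
```

Call:
apply_moves(increments=[[1, 0, 20, -15, 0], [1, 0, 20, -15, 0], [1, 0, 20, -15, 0], [1, 0, 20, -15, 0], [1, 0, 0, 0, 0], [1, 8, 0, 0, 0], [1, 8, 0, 0, 0], [1, 0, 0, 0, 0], [1, 0, 0, 0, 0]])

```text
t: 6.0
eef_pos: [535.6, 70.6, 75.2]
tcp_rot: [-1.825, 1.57, -2.971]
ft_force: [0.7, 0.2, -0.6]
opening: 0.005
```

```bash
python3 - <<'E'
from h import *
rel([537,71.5,63]); c=cam('wrist'); save(c,'w3.png')
print(proj(c,[537,71.5,52]),proj(c,[488,-17,44]))
E
```

```text
t 6.0 pos [535.6  70.6  75.2] tool shift [12.2  1.6 -0.3] f [ 0.67  0.24 -0.61] open 0.005
[319.4 238.2] [411.8 351.1]
```

View pics/w3.png

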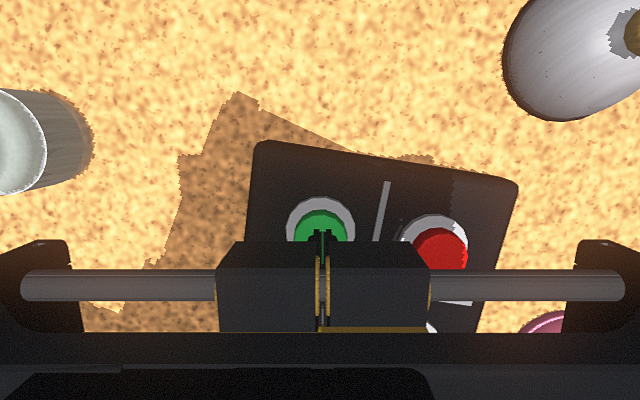

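The tip is centred over green (about column 320). Pressing.

Call:
apply_moves(increments=[[1, 6, 1.5, 0, 0], [1, 5, 0, 0, 0], [1, 2, 0, 0, 0], [1, 2, 0, 0, 0], [1, 2, 0, 0, 0], [1, 1, 0, 0, 0], [1, 1, 0, 0, 0], [1, 1, 0, 0, 0], [1, 1, 0, 0, 0], [1, 0, 0, 0, 0]])

```text
t: 7.05
eef_pos: [537.3, 71.8, 54.5]
tcp_rot: [-1.361, 1.571, -2.506]
ft_force: [0.0, -1.8, 2.8]
opening: 0.005
```

Call:
apply_moves(increments=[[1, 1, 0, 0, 0], [1, 1, 0, 0, 0], [1, 0.5, 0, 0, 0], [1, 0, 0, 0, 0], [1, 0, 0, 0, 0]])

```text
t: 7.55
eef_pos: [537.3, 71.8, 52.2]
tcp_rot: [0.018, 1.571, -1.127]
ft_force: [-1.6, -1.7, 5.4]
opening: 0.002
```

Force 5.4 N with the tip at 41.2 mm gives 8.1 mm of travel, so green is in. Lifting and heading to the bell, stopping short to look.

Call:
apply_moves(increments=[[1, -5, 0, 0, 0], [1, -15, 0, 0, 0], [1, -25, 0, 0, 0], [1, -30, 0, 0, 0], [1, -20, 0, 0, 0], [1, 0, 10, 20, 0], [1, 0, 10, 20, 0], [1, 0, 10, 20, 0], [1, 0, 0, 0, 0]])

```text
t: 8.45
eef_pos: [591.1, 28.3, 147.1]
tcp_rot: [1.046, 1.569, -0.101]
ft_force: [0.1, 0.3, 0.0]
opening: 0.006
```

```bash
python3 - <<'E'
from h import *
rel([701,-29,145]); c=cam('wrist'); save(c,'w4.png')
im=cv2.cvtColor(c['pixels'],cv2.COLOR_RGB2HSV).astype(int)
p=proj(c,[701,-29,65]); print(p)
m=((im[...,0]>=15)&(im[...,0]<=32)&(im[...,1]>110)).astype(np.uint8)
E
```

```text
t 8.45 pos [591.1  28.3 147.1] tool shift [ 2.3 76.6 97.5] f [0.05 0.33 0.03] open 0.006
[460.9 107.2]
```

View pics/w4.png

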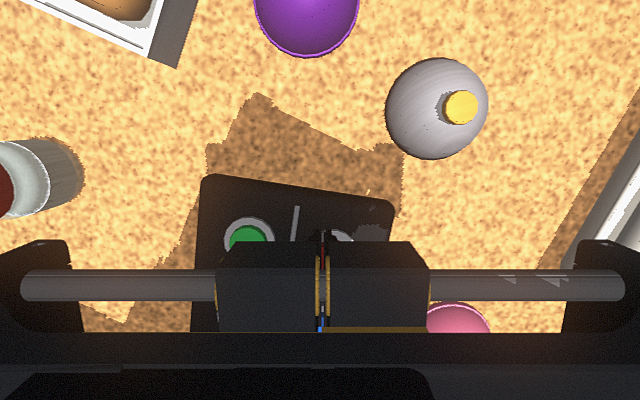

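The steel bell's plunger is at (460.5,107) and the prediction was (460.9,107.2), so the position is confirmed. Moving over it.

Call:
apply_moves(increments=[[1, 0, 20, 25, 0], [1, 0, 20, 25, 0], [1, 0, 20, 25, 0], [1, 0, 16, 22, 0], [1, 15, 0, 0, 0], [1, 20, 0, 0, 0], [1, 15, 0, 0, 0], [1, 5, 0, 0, 0], [1, 0, 0, 0, 0]])

```text
t: 9.4
eef_pos: [698.1, -26.8, 91.4]
tcp_rot: [-2.109, 1.569, 3.03]
ft_force: [-0.6, -0.2, 0.2]
opening: 0.005
```

```bash
python3 - <<'E'
from h import *
rel([701,-29,76]); c=cam('wrist'); save(c,'w5.png'); print(proj(c,[701,-29,65]))
E
```

```text
t 9.4 pos [698.1 -26.8  91.4] tool shift [15.4  1.8  3.2] f [-0.55 -0.22  0.2 ] open 0.005
[325.4 236.1]
```

View pics/w5.png

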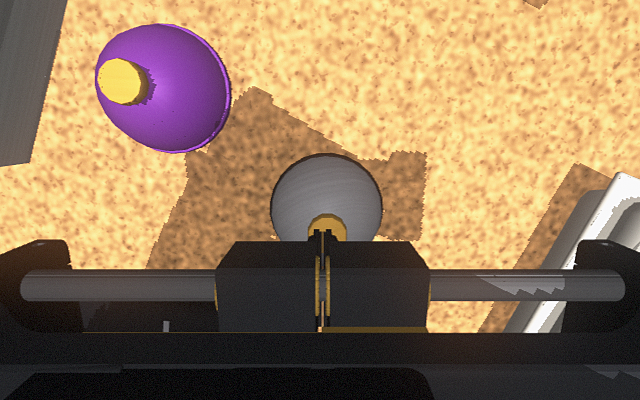

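The fingertips are over the steel bell's plunger (about column 327). I'll shift by the residual and tap to about 5 mm.

Call:
apply_moves(increments=[[1, 5, 1.8, 3.2, 0], [1, 5, 0, 0, 0], [1, 3, 0, 0, 0], [1, 2, 0, 0, 0], [1, 1.5, 0, 0, 0], [1, 1.5, 0, 0, 0], [1, 1.5, 0, 0, 0], [1, 0, 0, 0, 0]])

```text
t: 10.25
eef_pos: [701.7, -29.5, 72.8]
tcp_rot: [0.103, 1.571, -1.042]
ft_force: [-2.2, -0.3, 4.1]
opening: 0.004
```

Call:
apply_moves(increments=[[1, 1, 0, 0, 0], [1, 1, 0, 0, 0], [1, 0, 0, 0, 0]])

```text
t: 10.55
eef_pos: [701.7, -29.6, 70.8]
tcp_rot: [0.484, 1.571, -0.661]
ft_force: [-3.3, -0.4, 5.5]
opening: 0.003
```

Call:
apply_moves(increments=[[1, -5, 0, 0, 0], [1, -10, 0, 0, 0], [1, -20, 0, 0, 0], [1, -30, 0, 0, 0], [1, -30, 0, 0, 0], [1, 0, -20, 0, 0], [1, 0, -30, 0, 0], [1, 0, -30, 0, 0], [1, 0, 0, 0, 0], [1, 0, 0, 0, 0]])

```text
t: 11.55
eef_pos: [629.2, -62.8, 166.5]
tcp_rot: [1.011, 1.569, -0.135]
ft_force: [0.1, 0.2, -0.4]
opening: 0.003
```

```bash
python3 - <<'E'
from h import *
rel([701,-29,165]); c=cam('wrist'); d=cam('scene'); b=cv2.resize(d['pixels'][140:270,200:420],(660,390),interpolation=cv2.INTER_CUBIC)
save(c,'w6.png'); cv2.imwrite('pics/s6.png',b[:,:,::-1])
print(proj(c,[701,-29,65]))
E
```

```text
t 11.55 pos [629.2 -62.8 166.5] tool shift [ 1.6 79.4 -1.2] f [ 0.12  0.23 -0.36] open 0.003
[318.7 104.3]
```

View pics/w6.png

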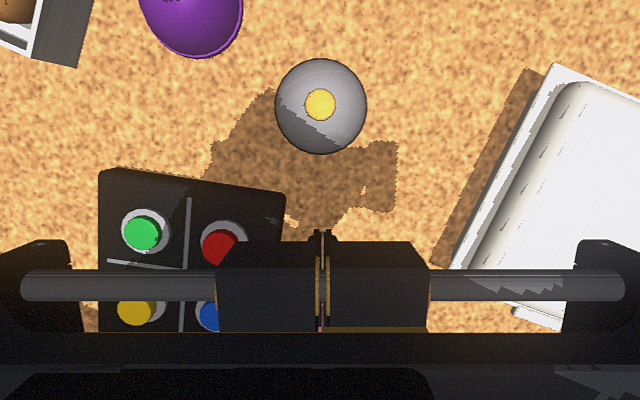

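View pics/s6.png

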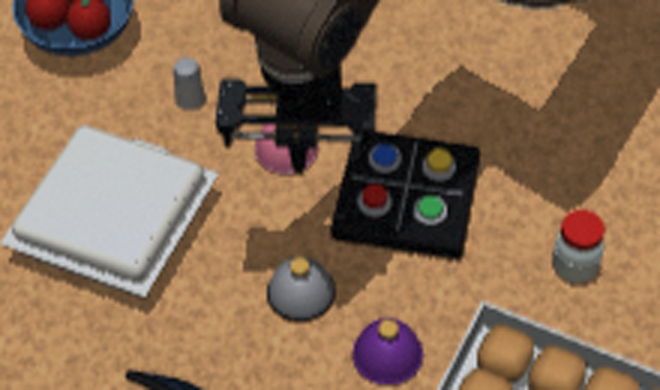

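The bell is in place with its plunger at (320,104), against (318.7,104.3) expected. Blue and green look lower than red and yellow, everything else stands where it was, and the arm is clear. Handing in.

```bash
python3 -c "
from h import *
print(env.job_done())"
```

```text
the job is handed in; nothing more can be done
None
```

I pushed in the blue key, then the green key, then tapped the steel bell's plunger and let it go. The job was handed in at about 11.7 s; no verdict is reported.

- **Keys:** final press force was 6.4 N on blue and 5.4 N on green. With the tip heights, both work out to about 8 mm of travel, which is fully in.
- **Bell:** the plunger went down about 5 mm at 5.5 N. Another 3.3 N acted sideways, but in the last wrist picture the bell was within about 1 mm of its place.
- **Last pictures:** red and yellow still looked out, nothing appeared disturbed, and the tool was clear at near-zero force. I judged the key heights by eye and did not measure them. The water bottle and spatula were outside the last views, but the arm never went near them.

No check failed or disagreed.

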